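# Set up a glue press on a painted shield

### The arm

A 6-joint arm with a two-finger parallel gripper is mounted at the origin on the work surface. World frame = base frame: x ahead of the robot, y to its left, z up, the work surface at z = 0. Lengths are in m, angles in degrees, forces in N, time in s.
With the tool pointing down it reaches from about 0.25 to 0.8 m from the base axis. Payload 8.5 kg.
Tool frame: the origin (TCP) lies midway between the tips of the shut fingers; the grasp point (between the pads) lies 19 mm behind it (bot.grip_depth is the distance from the TCP to the grasp point, in m); z points along the fingers, y is the line along which they close (so a half turn about z gives the same grasp; the last joint's range is limited). The gripper opens to 85 mm and grips with 20 to 120 N. Pads are 22 mm wide; open, the fingers measure 114 mm over their backs; the gripper's body (76 mm by 85 mm) begins 54 mm behind the grasp point. The pads swing forward as they close: fully open they stand 13 mm farther back than shut.
Start: joints at [74.313, 13.648, -0.773, 75.585, 0, 90], TCP at [0.142, 0.505, 0.231] pointing down, gripper open.
Joint ranges: [-152.45, 152.45], [-59.26, 108.67], [-65.41, 83.53], [-104.44, 129.93], [-82.83, 76.93], [-180, 180]. Speed limits (degrees/s): [127.2, 127.2, 159.86, 180, 180, 180].

### API

Orientations are given as [roll, pitch, yaw] about the fixed x, y, z axes, in that order (R = Rz(yaw) Ry(pitch) Rx(roll)).
In Python, from workcell import sense, optics, bot gives the robot as it stands.
- The arm moves only by the tool send_rows, never from a script. Its argument "motion" is one flat list of numbers, 6 for each row, row after row: the shift along the tool's x, y, z in mm, then the turn, a rotation vector about the tool's x, y, z in degrees. In form: [x, y, z, ax, ay, az, x, y, z, ax, ay, az, ...]. A call has 1 to 20 rows; each row shifts and turns the commanded pose from where the row before left it, along the tool's axes as they then stand; what a row does not reach is not made up. A row lasts 1/12 s, in which the tool goes at most 41.7 mm and 7.16 degrees, less where a joint would pass 70% of its speed; a pose out of reach is approached as far as the arm can. A call with a gripper value outside its range is refused whole. "claw" is the opening, from 0 (shut) to 1 (fully open), set as the call begins (left out, the last holds). The fingers move at their own pace and stop on an object; the grip force is fixed at half the most. Time passes only in rows, so rows that do not move let the fingers close. It gives the time, the measured TCP pose, the force, the opening and the grip force at its end, in the units of the state.
- sense(): the state, without advancing time (a new reading comes with each control period).
- optics.read_camera(name): name is "side" or "top" or "wrist"; returns a dict with "img" (400x640x3 uint8, red, green, blue), "fovy" (degrees; the focal length in pixels is half the picture's height over the tangent of half this angle, whatever the lens; pixels are square), "cx", "cy" (the principal point, pixels), "rvec" (rotation vector, rad) and "tvec" (3), from world to camera coordinates, as OpenCV has them; the wrist camera has in their place "T_tool_cam" (4x4, takes a point from camera to tool coordinates, whose origin is the TCP and whose axes are the flange's). Camera axes: x right, y down, z forward; pixel columns grow to the right and rows downward; lengths in m; the calibration is good to about 2 mm. A picture is of the moment at which its call begins: read the wrist's pose just before it. There is no depth.
- bot.close_job(): hands the job in; it is judged then, once.
Trained networks look in a picture, given as the dict that the camera call returned (one of the last four; its "shot" number tells which), for a name from the list of things; names that differ only in an ending like _2 or _b are one class to them, and where a whole thing is asked for, a point or a joint stands for the part that bears it (a point fixed in the world has none). Each returns a list of dicts, best first, with "conf" (0 to 1); they miss things now and then, are a little off and sometimes report something else, mostly with a low value. They report only what shows in the picture. A call takes as long as a camera call. They do not tell look-alikes from the thing itself.
- optics.trace(label, picture): "mask" (400x640 bool, what is visible of it) and "point" ([column, row] as shares, 0 to 1, of the picture: columns of its width, rows of its height, amid what is visible of it).
- optics.place_of(label, picture): "point" ([column, row] as shares, 0 to 1, of the picture: columns of its width, rows of its height: a listed point, or the origin of a listed thing).
The state is a dict: "time": time; "joint_pos": joint angles; "dq": joint speeds; "joint_torque": joint torques, N m; "position": TCP position; "tcp_rot": TCP orientation; "contact_force": force on the tool from outside, world axes, zero at the start; "wrist_torque": the same for the moment, N m; "opening": finger opening in m; "grasp_force": force on a finger pad.
Only numpy, scipy, OpenCV 4.12 (cv2) and the standard library are available. Lean on these libraries where they do the work, as an engineer would, in place of code of your own. Each camera call takes 0.05 s, during which the arm holds its last target. There are 200 camera calls.

### The job

Set up the glue press on the yellow shield: stand the cork block centred on the white patch and the black block centred on the red patch, lay the wooden batten flat across the tops of both blocks, lengthwise along the line through them, and stand the brass weight on the batten midway between the two blocks. Set the blocks down gently; the paint is fragile, so nothing but the two blocks may touch the shield. Leave the steel weight, the glue jar and the brush where they are.

Things in the scene. Friction and masses are not known exactly. Their poses are not given: they have to be found in the camera images.
- cork_block: light brown cork pressing block, an upright cylinder 50 mm across and 40 mm tall, about 60 g. Origin: centre of its underside, z up. Starts standing on the table.
- black_block: black rubber-covered pressing block, a rigid upright cylinder 50 mm across and 40 mm tall, about 120 g. Origin: centre of its underside, z up. Starts standing on the table.
- batten: wooden batten, a flat bar 220 mm long (its x axis), 40 mm wide (y) and 16 mm thick (z), about 120 g. Origin: centre of its underside. Starts lying flat on the table.
- brass_weight: a brass-coloured (yellow metal) laboratory-style weight: cylinder 40 mm across and 34 mm tall, narrowing to a 16 mm neck under a 26 mm knob, 55 mm tall in all, about 400 g; stands upright. Origin: centre of its underside, z up.
- patch_white: round white patch of bare ground on the shield's face, 32 mm across, practically flush. Origin: its centre, on the shield's top surface (40 mm above the table). The two patches are about 130 mm apart, centre to centre.
- patch_red: round bright red patch of lifting paint on the shield's face, 32 mm across, practically flush. Origin: its centre, on the shield's top surface (40 mm above the table).
- shield: yellow painted wooden shield with a black rim and a dull green tree, 370 mm long and 330 mm wide, fixed face up on black foam bars; its flat, level top is 40 mm above the table. Origin: on the table under the middle of the shield's wide part; x points to the shield's tip (245 mm away), the straight top edge is 125 mm the other way, z up.
- steel_weight: bystander, leave alone: a larger grey steel laboratory-style weight: cylinder 50 mm across and 42 mm tall, narrowing to a 20 mm neck under a 32 mm knob, 69 mm tall in all, about 800 g; stands upright. Origin: centre of its underside, z up.
- glue_jar: bystander, leave alone: jar of glue with a black cap and paper label, 60 mm across, 70 mm tall. Origin: centre of its underside.
- brush: bystander, leave alone: brush lying flat on the table, about 200 mm long. Origin: on the table under it, x along the brush towards the bristles.
There are look-alikes about, which are no part of the job. Of the things that look like the batten, take the one that is farthest from the robot's base at the start.

How it is judged:
By the outcome, as a careful person would: the job done as asked, in the order asked, and still so for the second after the job is handed in, with the robot touching nothing.
It also fails if it takes over 112 s, if anything falls off the work surface, if the arm or the gripper's body presses on something with over 40 N, if the wrist force passes 120 N, or if a joint passes its speed limit or range.

## Working session

There is one attempt and no reset: what is moved stays moved. The work goes in short steps, Python scripts to look and compute and a tool call to move; the robot and the scene stay as the last step left them, time stands still between calls to the robot, and variables do not carry over. Pictures are saved under pics/ and viewed, at most 17 in all, crops included, and the job is handed in when it is done.

Besides the shell and the picture viewer there is one more tool, called after ">>>" in YAML: its name, and indented under it one key for each argument. send_rows: Moves the arm, as the interface text tells. Its arguments: {"type":"object","properties":{"motion":{"type":"array"},"claw":{"type":"number"}},"required":["motion"]}

```bash
ls; mkdir -p pics; cat > h.py <<'E'
import numpy as np, cv2, json
from scipy.spatial.transform import Rotation as R
from workcell import sense, optics, bot
def cam(name):
    s=sense(); d=optics.read_camera(name)
    f=200/np.tan(np.radians(d['fovy']/2)); d['K']=np.array([[f,0,d['cx']],[0,f,d['cy']],[0,0,1]])
    if 'T_tool_cam' in d:
        T=np.eye(4);T[:3,:3]=R.from_euler('xyz',s['tcp_rot'],degrees=True).as_matrix();T[:3,3]=s['position']
        W=T@np.array(d['T_tool_cam']); d['Rwc']=W[:3,:3]; d['o']=W[:3,3]
    else:
        r=cv2.Rodrigues(np.array(d['rvec'],float))[0]; d['Rwc']=r.T; d['o']=-r.T@np.array(d['tvec'],float).ravel()
    return d
def ray(d,p):
    v=d['Rwc']@np.linalg.solve(d['K'],[p[0],p[1],1]); return d['o'],v/np.linalg.norm(v)
def onz(d,p,z):
    o,v=ray(d,p); return o+v*(z-o[2])/v[2]
def proj(d,P):
    q=d['K']@(d['Rwc'].T@(np.array(P)-d['o'])); return q[:2]/q[2]
def tri(rs):
    A=0;b=0
    for o,v in rs:
        M=np.eye(3)-np.outer(v,v);A=A+M;b=b+M@o
    return np.linalg.solve(A,b)
def save(d,n): cv2.imwrite(n,cv2.cvtColor(d['img'],cv2.COLOR_RGB2BGR))
px=lambda p:np.array([p[0]*640,p[1]*400])
E
python3 - <<'E'
from h import *
np.set_printoptions(precision=3,suppress=True)
print(sense())
L=['cork_block','black_block','batten','brass_weight','patch_white','patch_red','shield','steel_weight','glue_jar','brush']
for n in ['top','side']:
    d=cam(n); save(d,f'pics/{n}0.png'); print(n,d['o'])
    for l in L:
        for r in optics.place_of(l,d)[:4]:
            if r['conf']>.2:
                p=px(r['point']); z=.04 if l.startswith('patch') else 0
                print(l,round(r['conf'],2),p.round(1),onz(d,p,z))
E
```

```text
pics
{'time': 0.0, 'joint_pos': array([74.312, 13.681, -0.819, 75.584, -0.001, 90.001]), 'dq': array([ 0.084,  0.078,  0.061, -0.003,  0.014, -0.038]), 'joint_torque': array([  0.   , -53.878,  34.644,   0.018,   0.   ,   0.   ]), 'position': array([0.142, 0.505, 0.231]), 'tcp_rot': array([-179.916,    0.001,  164.312]), 'contact_force': array([-0.573, -0.676,  0.123]), 'wrist_torque': array([ 0.007, -0.013,  0.014]), 'grasp_force': 0.0, 'opening': 0.0852784272649458}
top [ 0.326 -0.04   1.33 ]
cork_block 0.6 [398.5 176.6] [ 0.554 -0.286  0.   ]
black_block 0.6 [400.9 217.2] [ 0.447 -0.291  0.   ]
batten 0.78 [399.5 305.8] [ 0.22  -0.286  0.   ]
batten 0.7 [185.4 203. ] [0.476 0.269 0.   ]
batten 0.65 [340. 201.] [ 0.487 -0.132  0.   ]
batten 0.56 [167.5 318.8] [0.181 0.301 0.   ]
brass_weight 0.7 [443.1 178. ] [ 0.552 -0.404  0.   ]
patch_white 0.66 [186.6 204.1] [0.468 0.257 0.04 ]
patch_white 0.29 [390.8  97.3] [ 0.756 -0.26   0.04 ]
patch_red 0.52 [229.6 173.6] [0.548 0.152 0.04 ]
shield 0.91 [209.3 189.7] [0.511 0.209 0.   ]
steel_weight 0.69 [442.5 212.1] [ 0.462 -0.401  0.   ]
[... 276 characters left out ...]
0.   ]
batten 0.75 [192.2 187.2] [0.19  0.303 0.   ]
batten 0.67 [292.8 301.8] [ 0.22  -0.298  0.   ]
batten 0.3 [299.6 159.2] [0.583 0.225 0.   ]
brass_weight 0.57 [411.2 273.8] [ 0.552 -0.411  0.   ]
patch_white 0.39 [273.1 156.6] [0.485 0.247 0.04 ]
patch_red 0.5 [300.4 161.8] [0.549 0.166 0.04 ]
shield 0.92 [287.6 170.3] [0.511 0.194 0.   ]
shield 0.32 [383.8 289.7] [ 0.45  -0.409  0.   ]
steel_weight 0.59 [382.2 287.2] [ 0.452 -0.4    0.   ]
steel_weight 0.33 [337.8 229.6] [ 0.483 -0.149  0.   ]
glue_jar 0.86 [381.5 183.9] [ 0.741 -0.057  0.   ]
brush 0.72 [430.8 215.9] [ 0.769 -0.271  0.   ]
brush 0.69 [353.  262.3] [ 0.441 -0.282  0.   ]
brush 0.34 [411.3 273.4] [ 0.553 -0.41   0.   ]
```

View pics/top0.png

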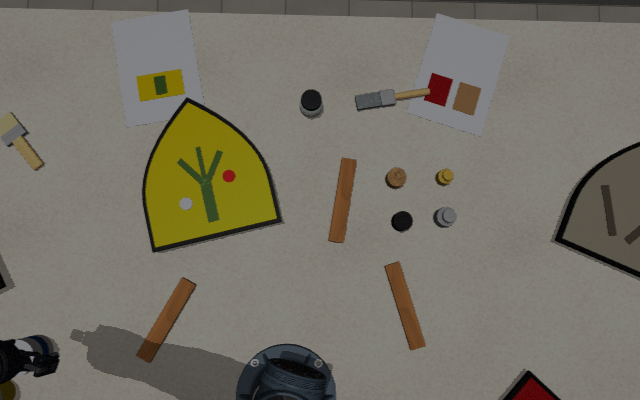

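View pics/side0.png

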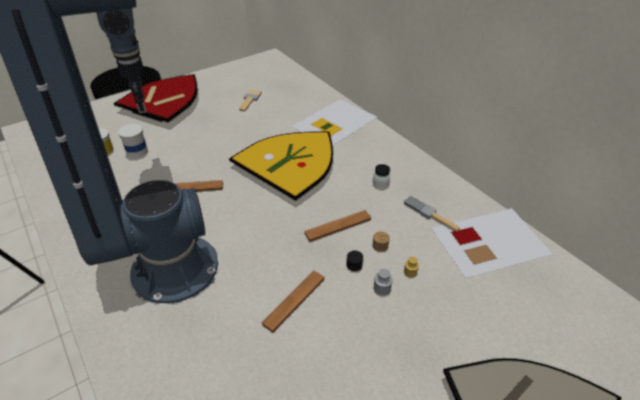

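Top view: white patch at about (186,204) and red patch at (229,176). The battens are centred near (342,200), (405,306) and (166,320), and the first is farthest from the base. Cork block is at (397,177), black block at (402,221), brass weight at (445,177). The side view agrees. Next I turn the tool to yaw 90 and move over the shield.

>>> send_rows:
  motion: [0, 0, -12, 0, 0, 6.75, 0, 0, -12, 0, 0, 6.75, 0, 0, -12, 0, 0, 6.75, 0, 0, -12, 0, 0, 6.75, 0, 0, -12, 0, 0, 6.75, 0, 0, -12, 0, 0, 6.75, 0, 0, -12, 0, 0, 6.75, 0, 0, -12, 0, 0, 6.75, 0, 0, -12, 0, 0, 6.75, 0, 0, -12, 0, 0, 6.75, 0, 0, 0, 0, 0, 6.8, -28, 28, 0, 0, 0, 0, -28, 28, 0, 0, 0, 0, -28, 28, 0, 0, 0, 0, -28, 28, 0, 0, 0, 0, -28, 28, 0, 0, 0, 0, -28, 28, 0, 0, 0, 0, -28, 28, 0, 0, 0, 0, 0, 0, 0, 0, 0, 0, 0, 0, 0, 0, 0, 0]
  claw: 1

```text
time: 2.77
position: [0.3393, 0.308, 0.3514]
tcp_rot: [180.0, -0.0, 89.8]
contact_force: [-0.9, -0.0, 0.2]
opening: 0.085
grasp_force: 0.0
```

```bash
cat > look.py <<'E'
from h import *
import sys
np.set_printoptions(precision=4,suppress=True)
def look(name,labels,pic=None):
    d=cam(name); s=sense(); print(name,'t',round(s['time'],2),s['position'],s['tcp_rot'],'cam',d['o'],d['Rwc'][:,2])
    if pic: save(d,pic)
    for l,z in labels.items():
        for r in optics.trace(l,d)[:3]:
            if r['conf']>.3:
                ys,xs=np.nonzero(r['mask']); e=cv2.minEnclosingCircle(np.c_[xs,ys].astype(np.float32))
                c=np.array([xs.mean(),ys.mean()]); print(' ',l,round(r['conf'],2),len(xs),'cen',c,onz(d,c,z),'bbox',xs.min(),xs.max(),ys.min(),ys.max())
        for r in optics.place_of(l,d)[:2]:
            if r['conf']>.3: p=px(r['point']); print('   origin',round(r['conf'],2),p,onz(d,p,.04 if 'patch' in l else 0))
    return d
E
python3 - <<'E'
from look import *
d=look('wrist',{'patch_white':.04,'patch_red':.04,'shield':.04},'pics/w1.png')
look('top',{'patch_white':.04,'patch_red':.04,'cork_block':.04,'black_block':.04,'batten':.016,'brass_weight':.05})
look('side',{'patch_white':.04,'patch_red':.04,'cork_block':.02,'black_block':.02,'batten':.016,'brass_weight':.025})
E
```

```text
wrist t 2.82 [0.3384 0.3089 0.3513] [-179.992    -0.0112   89.8692] cam [0.3401 0.3851 0.494 ] [-0.0014 -0.3002 -0.9539]
  patch_white 0.9 466 cen [419.1695 183.3283] [0.4704 0.2598 0.04  ] bbox 407 431 172 195
   origin 0.8 [420.224 184.68 ] [0.4719 0.258  0.04  ]
  patch_red 0.72 369 cen [463.9458 254.3523] [0.5423 0.1549 0.04  ] bbox 453 475 245 264
   origin 0.76 [466.304 253.   ] [0.5454 0.157  0.04  ]
  shield 0.98 43564 cen [463.6461 195.5737] [0.5316 0.2425 0.04  ] bbox 327 626 96 333
   origin 0.75 [435.072 207.52 ] [0.5083 0.2116 0.    ]
top t 3.17 [0.3373 0.3102 0.3513] [-179.9953    0.0039   90.125 ] cam [ 0.3257 -0.0396  1.3305] [ 0.1225 -0.0225 -0.9922]
  patch_white 0.68 112 cen [185.6518 202.2411] [0.473  0.2595 0.04  ] bbox 180 191 197 208
   origin 0.48 [186.624 202.6  ] [0.4721 0.257  0.04  ]
  patch_red 0.6 120 cen [228.5 175.5] [0.5429 0.1544 0.04  ] bbox 223 234 170 181
   origin 0.55 [228.928 174.   ] [0.5468 0.1535 0.04  ]
  cork_block 0.78 308 cen [395.263  177.8409] [ 0.544  -0.2702  0.04  ] bbox 385 405 168 187
   origin 0.53 [396.992 179.4  ] [ 0.5467 -0.2
[... 1126 characters left out ...]
4 260.2085] [ 0.438  -0.2906  0.02  ] bbox 346 363 251 269
   origin 0.78 [351.68 263.8 ] [ 0.4338 -0.2838  0.    ]
  batten 0.6 1230 cen [291.7569 301.987 ] [ 0.2116 -0.307   0.016 ] bbox 261 323 271 331
  batten 0.58 460 cen [200.813  185.9587] [0.2113 0.2737 0.016 ] bbox 176 223 179 192
  batten 0.57 777 cen [337.6641 225.6499] [ 0.4836 -0.1467  0.016 ] bbox 306 371 211 241
   origin 0.92 [295.68 301.4 ] [ 0.227  -0.3016  0.    ]
   origin 0.72 [192.576 184.4  ] [0.1967 0.3165 0.    ]
  brass_weight 0.76 258 cen [411.1008 267.314 ] [ 0.5511 -0.4062  0.025 ] bbox 403 418 257 277
   origin 0.72 [407.616 271.48 ] [ 0.5491 -0.3986  0.    ]
   origin 0.42 [299.52 162.68] [0.5712 0.207  0.    ]
```

View pics/w1.png

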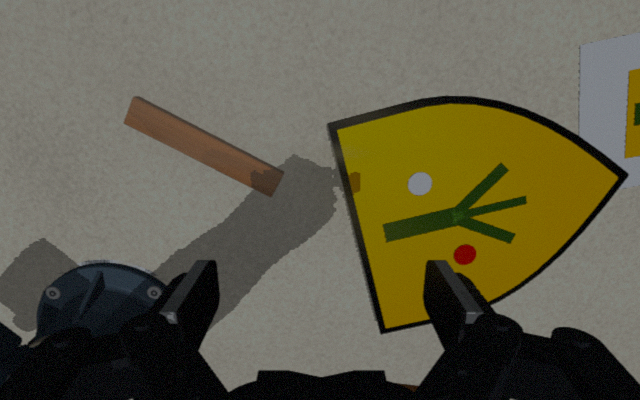

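Wrist view: white patch at (419,183), red at (464,254). Back-projected they agree with the top view to within about 3 mm. Next I move over the blocks.

>>> send_rows:
  motion: [-32, 10, 0, 0, 0, 0, -32, 10, 0, 0, 0, 0, -32, 10, 0, 0, 0, 0, -32, 10, 0, 0, 0, 0, -32, 10, 0, 0, 0, 0, -32, 10, 0, 0, 0, 0, -32, 10, 0, 0, 0, 0, -32, 10, 0, 0, 0, 0, -32, 10, 0, 0, 0, 0, -32, 10, 0, 0, 0, 0, -32, 10, 0, 0, 0, 0, -32, 10, 0, 0, 0, 0, -32, 10, 0, 0, 0, 0, -32, 10, 0, 0, 0, 0, -32, 10, 0, 0, 0, 0, -32, 10, 0, 0, 0, 0, 0, 0, 0, 0, 0, 0, 0, 0, 0, 0, 0, 0]

```text
time: 5.92
position: [0.4983, -0.204, 0.3504]
tcp_rot: [-179.9, -0.0, 89.9]
contact_force: [-0.4, 0.3, 0.4]
opening: 0.0853
grasp_force: 0.0
```

```bash
python3 - <<'E'
from look import *
d=look('wrist',{'cork_block':.04,'black_block':.04,'batten':.016,'brass_weight':.055},'pics/w2.png')
for r in optics.trace('batten',d)[:2]:
    ys,xs=np.nonzero(r['mask']); b=cv2.boxPoints(cv2.minAreaRect(np.c_[xs,ys].astype(np.float32)))
    print([onz(d,p,.016)[:2] for p in b])
E
```

```text
wrist t 5.97 [ 0.498  -0.2029  0.3508] [-179.9418   -0.0295   89.9321] cam [ 0.4991 -0.1269  0.4931] [-0.0022 -0.2999 -0.954 ]
  cork_block 0.8 1217 cen [356.3098 195.0633] [ 0.5456 -0.2676  0.04  ] bbox 338 375 175 215
  black_block 0.97 1201 cen [276.0258 205.8401] [ 0.4372 -0.2827  0.04  ] bbox 257 293 185 226
   origin 0.86 [277.824 203.   ] [ 0.4346 -0.2921  0.    ]
  batten 0.84 4091 cen [131.836  207.6788] [ 0.2274 -0.2933  0.016 ] bbox 56 206 174 241
  batten 0.79 5380 cen [312.5682  92.6288] [ 0.4876 -0.1359  0.016 ] bbox 229 399 64 120
   origin 0.96 [313.408  96.28 ] [ 0.4883 -0.141   0.    ]
   origin 0.55 [131.712 206.2  ] [ 0.2184 -0.2966  0.    ]
  brass_weight 0.86 801 cen [357.6217 275.9875] [ 0.5492 -0.3815  0.055 ] bbox 344 371 258 295
   origin 0.79 [356.48 269.4 ] [ 0.5534 -0.4019  0.    ]
[array([ 0.114 , -0.3072]), array([ 0.3281, -0.2403]), array([ 0.3363, -0.2808]), array([ 0.1171, -0.3511])]
[array([ 0.3751, -0.1389]), array([ 0.3848, -0.1001]), array([ 0.6002, -0.1334]), array([ 0.596, -0.174])]
```

View pics/w2.png

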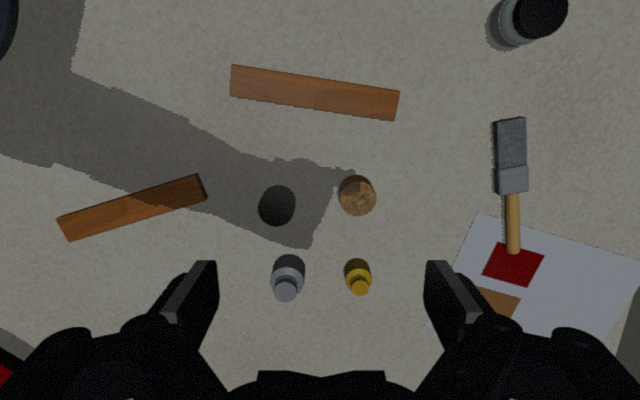

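Wrist view: cork at (357,195), black at (277,205), brass at (358,276), and the target batten is the one at (315,92).

```bash
python3 - <<'E'
from look import *
cs=[cam(n) for n in('top','side','wrist')]
for l in ['cork_block','black_block','brass_weight']:
    rs=[]
    for d in cs:
        r=optics.trace(l,d)[0]; ys,xs=np.nonzero(r['mask']); rs.append(ray(d,[(xs.min()+xs.max()+1)/2,(ys.min()+ys.max()+1)/2]))
    P=tri(rs); print(l,P,[np.linalg.norm(np.cross(v,P-o)).round(4) for o,v in rs])
    print('   two-view top+side',tri(rs[:2]),'wrist+side',tri(rs[1:]))
rs=[]
for d,b in zip(cs,[(.4854,-.1374),(.4836,-.1467),(.4876,-.1359)]):
    r=min(optics.trace('batten',d)[:4],key=lambda r:np.linalg.norm(px(r['point'])-proj(d,[*b,.016]))); ys,xs=np.nonzero(r['mask']);rs.append(ray(d,[xs.mean(),ys.mean()]))
print('batten',tri(rs),tri(rs[:2]),tri(rs[1:]))
E
```

```text
Traceback (most recent call last):
IndexError: list index out of range
```

```bash
python3 - <<'E'
from look import *
cs=[cam(n) for n in('top','side','wrist')]
G={'cork_block':(.547,-.275,.02),'black_block':(.438,-.288,.02),'brass_weight':(.55,-.4,.025),'batten':(.486,-.14,.01)}
for l,g in G.items():
    rs=[]
    for d in cs:
        c=[r for r in optics.trace(l,d) if np.linalg.norm(px(r['point'])-proj(d,g))<25]
        if not c: print('miss',l,d['shot']); continue
        ys,xs=np.nonzero(c[0]['mask']); rs.append(ray(d,[xs.mean()+.5,ys.mean()+.5] if l=='batten' else [(xs.min()+xs.max()+1)/2,(ys.min()+ys.max()+1)/2]))
    if len(rs)>1:
        P=tri(rs); print(l,len(rs),P,[np.linalg.norm(np.cross(v,P-o)).round(4) for o,v in rs])
E
```

```text
miss cork_block 10
cork_block 2 [ 0.5501 -0.276   0.0171] [np.float64(0.0006), np.float64(0.0006)]
miss black_block 10
black_block 2 [ 0.4359 -0.292   0.0168] [np.float64(0.002), np.float64(0.002)]
miss brass_weight 10
miss brass_weight 11
batten 3 [ 0.4925 -0.1387  0.0053] [np.float64(0.0057), np.float64(0.0013), np.float64(0.0053)]
```

>>> send_rows:
  motion: [-12, 8, 30, 0, 0, 0, -12, 8, 30, 0, 0, 0, -12, 8, 30, 0, 0, 0, -12, 8, 30, 0, 0, 0, -12, 8, 30, 0, 0, 0, -11, 9, 30, 0, 0, 0, 0, 0, 0, 0, 0, 0, 0, 0, 0, 0, 0, 0]

```text
time: 8.03
position: [0.5462, -0.2733, 0.1697]
tcp_rot: [-179.8, -0.1, 90.0]
contact_force: [-0.3, 0.1, 0.5]
opening: 0.0851
grasp_force: 0.0
```

```bash
python3 - <<'E'
from look import *
d=look('wrist',{'cork_block':.04,'black_block':.04,'brass_weight':.055},'pics/w3.png')
print(proj(d,[.547,-.274,.02]))
E
```

```text
wrist t 8.08 [ 0.5469 -0.2734  0.1716] [-179.9507   -0.0245   89.9978] cam [ 0.5472 -0.1964  0.3124] [-0.0037 -0.2987 -0.9544]
  cork_block 0.57 3094 cen [322.5372 181.5158] [ 0.5475 -0.2692  0.04  ] bbox 294 352 149 214
   origin 0.58 [322.112 175.   ] [ 0.5471 -0.2738  0.    ]
  black_block 0.61 3635 cen [191.107  197.6748] [ 0.441  -0.2828  0.04  ] bbox 156 227 165 231
   origin 0.56 [203.968 191.4  ] [ 0.438  -0.2894  0.    ]
  brass_weight 0.84 2242 cen [327.5825 310.2886] [ 0.5518 -0.3783  0.055 ] bbox 306 349 279 343
   origin 0.55 [326.976 296.6  ] [ 0.5521 -0.401  -0.    ]
[321.9634 180.8683]
```

View pics/w3.png

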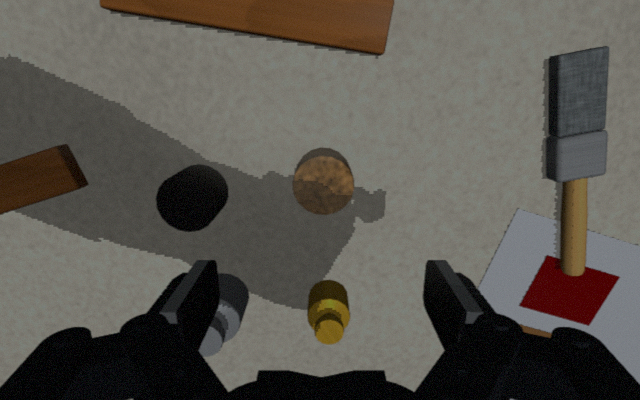

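Cork is at (323,182), and its projected centre matches a pose of (0.547, -0.274). Now I descend and grasp it.

>>> send_rows:
  motion: [0, 0, 32, 0, 0, 0, 0, 0, 32, 0, 0, 0, 0, 0, 32, 0, 0, 0, 0, 0, 32, 0, 0, 0, 0, 0, 20, 0, 0, 0, 0, 0, 14, 0, 0, 0, 0, 0, 0, 0, 0, 0, 0, 0, 0, 0, 0, 0, 0, 0, 0, 0, 0, 0]

```text
time: 9.13
position: [0.548, -0.2739, 0.0108]
tcp_rot: [179.9, 0.1, 90.0]
contact_force: [-0.1, -0.5, -0.2]
opening: 0.0853
grasp_force: 0.0
```

>>> send_rows:
  motion: [0, 0, 0, 0, 0, 0, 0, 0, 0, 0, 0, 0, 0, 0, 0, 0, 0, 0, 0, 0, 0, 0, 0, 0, 0, 0, 0, 0, 0, 0, 0, 0, 0, 0, 0, 0, 0, 0, 0, 0, 0, 0, 0, 0, 0, 0, 0, 0, 0, 0, 0, 0, 0, 0, 0, 0, 0, 0, 0, 0]
  claw: 0

```text
time: 9.97
position: [0.5477, -0.2738, 0.0107]
tcp_rot: [179.9, 0.1, 90.0]
contact_force: [-1.1, 0.3, 8.2]
opening: 0.0488
grasp_force: 61.4
```

>>> send_rows:
  motion: [0, 0, -10, 0, 0, 0, 0, 0, -25, 0, 0, 0, 0, 0, -35, 0, 0, 0, 0, 0, -30, 0, 0, 0, 30, -4, -20, 0, 0, 0, 32, -5, 0, 0, 0, 0, 32, -5, 0, 0, 0, 0, 32, -5, 0, 0, 0, 0, 32, -5, 0, 0, 0, 0, 32, -5, 0, 0, 0, 0, 32, -5, 0, 0, 0, 0, 32, -5, 0, 0, 0, 0, 32, -5, 0, 0, 0, 0, 32, -5, 0, 0, 0, 0, 32, -5, 0, 0, 0, 0, 32, -5, 0, 0, 0, 0, 32, -5, 0, 0, 0, 0, 32, -5, 0, 0, 0, 0, 0, 0, 0, 0, 0, 0, 0, 0, 0, 0, 0, 0]

```text
time: 11.63
position: [0.4777, 0.174, 0.13]
tcp_rot: [180.0, -0.0, 90.2]
contact_force: [0.4, -0.3, -0.3]
opening: 0.0485
grasp_force: 62.0
```

```bash
python3 - <<'E'
from look import *
look('wrist',{'patch_white':.04,'patch_red':.04,'cork_block':.1},'pics/w4.png')
look('top',{'black_block':.04,'brass_weight':.05,'patch_red':.04})
look('side',{'patch_white':.04,'patch_red':.04})
E
```

```text
wrist t 11.68 [0.4778 0.1729 0.1299] [179.9779   0.0132  90.1154] cam [0.4778 0.2512 0.2725] [ 0.0013 -0.3002 -0.9539]
  patch_white 0.74 2225 cen [308.6301  69.5362] [0.4702 0.2604 0.04  ] bbox 283 334 43 97
   origin 0.64 [310.272  72.   ] [0.4713 0.259  0.04  ]
   origin 0.7 [413.184 228.52 ] [0.5438 0.1542 0.04  ]
  cork_block 0.69 15472 cen [320.442  281.7372] [0.478  0.1472 0.1   ] bbox 255 386 205 354
   origin 0.74 [320.32 251.4 ] [0.4779 0.1163 0.    ]
top t 12.03 [0.4782 0.1717 0.1294] [-179.997     0.0077   89.9326] cam [ 0.3257 -0.0396  1.3305] [ 0.1225 -0.0225 -0.9922]
  black_block 0.8 346 cen [402.2861 220.3815] [ 0.4353 -0.2874  0.04  ] bbox 392 412 210 230
   origin 0.67 [398.592 219.8  ] [ 0.44   -0.2854  0.    ]
  brass_weight 0.75 227 cen [444.4449 176.4758] [ 0.5479 -0.394   0.05  ] bbox 436 453 169 184
   origin 0.81 [439.104 177.   ] [ 0.555  -0.3936  0.    ]
   origin 0.7 [228.032 174.68 ] [0.545  0.1557 0.04  ]
side t 12.38 [0.478  0.1724 0.1293] [-179.9952    0.0079   90.0056] cam [-0.1535 -0.9548  1.0632] [ 0.4185  0.6006 -0.6813]
   origin 0.42 [270.08 154.32] [0.4831 0.2653 0.04  ]
  patch_red 0.37 44 cen [301.2955 164.3864] [0.5438 0.1516 0.04  ] bbox 297 305 162 167
   origin 0.7 [337.216 227.   ] [ 0.4644 -0.1691  0.04  ]
   origin 0.44 [298.304 161.68 ] [0.5436 0.1706 0.04  ]
```

View pics/w4.png

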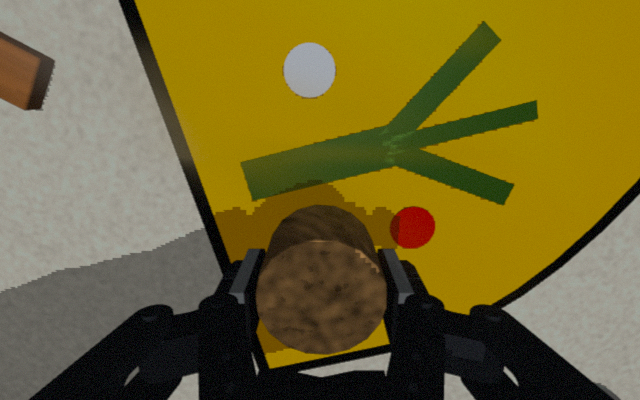

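```bash
python3 - <<'E'
from look import *
d=cam('wrist'); print(onz(d,[321,296.5],.159), proj(d,[.478,.172,.159]))
c=optics.trace('cork_block',d)[0]['mask']; 
a=np.linspace(0,2*np.pi,60)
for dy in(-.006,-.003,0,.003,.006):
    M=np.zeros((400,640),np.uint8); s=sense()['position']
    pts=np.array([proj(d,[s[0]+.025*np.cos(t),s[1]+dy+.025*np.sin(t),z]) for t in a for z in(s[2]-.0107,s[2]+.0293)])
    cv2.fillConvexPoly(M,cv2.convexHull(pts.astype(np.float32)).astype(np.int32),1)
    print(dy,(M.astype(bool)&c).sum()/(M.astype(bool)|c).sum())
r=ray(d,[308.6,69.5]); print(s)
# first view ray of white: recomputed from logged camera centre and hit point
o=np.array([.3401,.3851,.494]);h=np.array([.4704,.2598,.04]);t=np.array([.3257,-.0396,1.3305]);ht=np.array([.473,.2595,.04])
print(tri([r,(o,(h-o)/np.linalg.norm(h-o))]),tri([r,(t,(ht-t)/np.linalg.norm(ht-t))]))
E
```

```text
[0.4785 0.1755 0.159 ] [319.6336 304.7902]
-0.006 0.7838652784889344
-0.003 0.8705301362527519
0 0.942515265527663
0.003 0.9131938125568699
0.006 0.8201678739795332
[0.478  0.1725 0.1293]
[0.4709 0.2591 0.038 ] [0.4716 0.2582 0.0474]
```

>>> send_rows:
  motion: [25, -2, 0, 0, 0, 0, 30, -3, 0, 0, 0, 0, 22, -2, 0, 0, 0, 0, 10, -1, 0, 0, 0, 0, 0, 0, 15, 0, 0, 0, 0, 0, 20, 0, 0, 0, 0, 0, 20, 0, 0, 0, 0, 0, 10, 0, 0, 0, 0, 0, 6, 0, 0, 0, 0, 0, 0, 0, 0, 0, 0, 0, 0, 0, 0, 0]

```text
time: 13.6
position: [0.4703, 0.2594, 0.0587]
tcp_rot: [180.0, -0.0, 90.0]
contact_force: [0.5, 0.5, -1.2]
opening: 0.0486
grasp_force: 62.0
```

>>> send_rows:
  motion: [0, 0, 2, 0, 0, 0, 0, 0, 2, 0, 0, 0, 0, 0, 1, 0, 0, 0, 0, 0, 1, 0, 0, 0, 0, 0, 0.5, 0, 0, 0, 0, 0, 0.5, 0, 0, 0, 0, 0, 0, 0, 0, 0, 0, 0, 0, 0, 0, 0]

```text
time: 14.27
position: [0.47, 0.2595, 0.0513]
tcp_rot: [-180.0, 0.0, 90.0]
contact_force: [0.9, -0.3, -0.4]
opening: 0.0482
grasp_force: 62.0
```

>>> send_rows:
  motion: [0, 0, 0.3, 0, 0, 0, 0, 0, 0.3, 0, 0, 0, 0, 0, 0.3, 0, 0, 0, 0, 0, 0, 0, 0, 0, 0, 0, 0, 0, 0, 0]

```text
time: 14.68
position: [0.47, 0.2595, 0.0507]
tcp_rot: [180.0, -0.0, 90.0]
contact_force: [-1.3, 0.4, 5.2]
opening: 0.0486
grasp_force: 62.3
```

>>> send_rows:
  motion: [0, 0, 0, 0, 0, 0, 0, 0, 0, 0, 0, 0, 0, 0, 0, 0, 0, 0, 0, 0, 0, 0, 0, 0, 0, 0, 0, 0, 0, 0, 0, 0, 0, 0, 0, 0, 0, 0, -10, 0, 0, 0, 0, 0, -25, 0, 0, 0, 0, 0, -35, 0, 0, 0, 0, 0, -35, 0, 0, 0, -10, 0, -25, 0, 0, 0, -30, 0, -20, 0, 0, 0, -30, 0, 0, 0, 0, 0, -30, 0, 0, 0, 0, 0, 0, 0, 0, 0, 0, 0]
  claw: 1

```text
time: 15.93
position: [0.4696, 0.1558, 0.2018]
tcp_rot: [179.9, 0.1, 89.9]
contact_force: [1.1, -0.4, -0.0]
opening: 0.0856
grasp_force: 0.0
```

```bash
python3 - <<'E'
from look import *
d=look('wrist',{'patch_white':.04,'patch_red':.04,'cork_block':.06},'pics/w5.png')
print(proj(d,[.470,.2605,.06]))
E
```

```text
wrist t 15.98 [0.47   0.1575 0.2017] [179.9335  -0.0009  89.8382] cam [0.4701 0.2332 0.3443] [ 0.0001 -0.3014 -0.9535]
  patch_red 0.95 945 cen [401.873  176.2783] [0.5421 0.1554 0.04  ] bbox 385 419 159 193
   origin 0.83 [403.392 178.08 ] [0.5436 0.1538 0.04  ]
  cork_block 0.78 4442 cen [320.3408  42.4815] [0.47  0.263 0.06 ] bbox 285 356 3 82
   origin 0.8 [319.424  49.72 ] [0.4692 0.2633 0.    ]
[320.3049  46.1479]
```

View pics/w5.png

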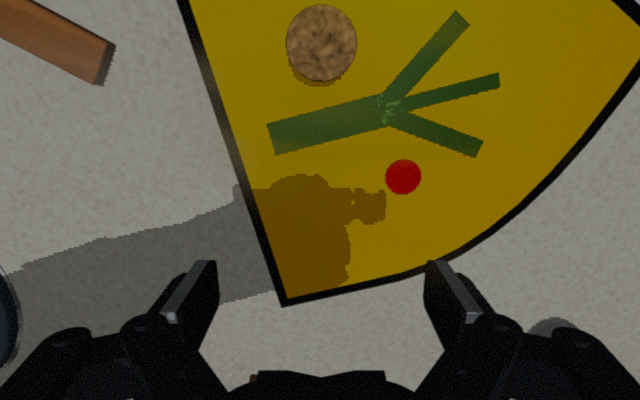

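Cork stands on the white patch at about (321,42); red patch is at (402,176). Now the black block.

>>> send_rows:
  motion: [-32, -2, 0, 0, 0, 0, -32, -2, 0, 0, 0, 0, -32, -2, 0, 0, 0, 0, -32, -2, 0, 0, 0, 0, -32, -2, 0, 0, 0, 0, -32, -2, 0, 0, 0, 0, -32, -2, 0, 0, 0, 0, -32, -2, 0, 0, 0, 0, -32, -2, 0, 0, 0, 0, -32, -3, 0, 0, 0, 0, -32, -3, 0, 0, 0, 0, -32, -3, 10, 0, 0, 0, -32, -3, 10, 0, 0, 0, -30, -2, 10, 0, 0, 0, 0, 0, 0, 0, 0, 0, 0, 0, 0, 0, 0, 0, 0, 0, 0, 0, 0, 0]

```text
time: 17.7
position: [0.4383, -0.2859, 0.1702]
tcp_rot: [-180.0, -0.0, 90.0]
contact_force: [-0.1, -0.2, -0.5]
opening: 0.0852
grasp_force: 0.0
```

```bash
cat > fit.py <<'E'
from look import *
from scipy.optimize import minimize
def fit(d,m,x0,zb=0,h=.04,r=.025):
    # best x,y of an upright cylinder to a mask's outline (bbox edges)
    ys,xs=np.nonzero(m); bb=np.array([xs.min(),xs.max()+1,ys.min(),ys.max()+1])
    a=np.linspace(0,2*np.pi,60)
    def e(p):
        q=np.array([proj(d,[p[0]+r*np.cos(t),p[1]+r*np.sin(t),z]) for t in a for z in(zb,zb+h)])
        return np.sum((np.array([q[:,0].min(),q[:,0].max(),q[:,1].min(),q[:,1].max()])-bb)**2)
    o=minimize(e,x0,method='Nelder-Mead',options=dict(xatol=1e-5,initial_simplex=[x0,[x0[0]+.01,x0[1]],[x0[0],x0[1]+.01]])); return o.x,(o.fun/4)**.5
E
python3 - <<'E'
from fit import *
d=look('wrist',{'black_block':.04})
for r in optics.trace('black_block',d)[:2]: print(r['conf'],fit(d,r['mask'],[.438,-.288]))
E
```

```text
wrist t 17.75 [ 0.4384 -0.2856  0.1706] [-179.9911   -0.0193   90.0711] cam [ 0.4388 -0.2088  0.3129] [-0.0007 -0.2996 -0.9541]
  black_block 0.92 3269 cen [317.1221 184.0967] [ 0.4356 -0.2842  0.04  ] bbox 287 347 150 217
   origin 0.85 [319.872 180.2  ] [ 0.4376 -0.2916  0.    ]
0.92 (array([ 0.4359, -0.2885]), np.float64(0.448340432343779))
```

>>> send_rows:
  motion: [-1, -1, 32, 0, 0, 0, -1, -1, 32, 0, 0, 0, -1, 0, 32, 0, 0, 0, 0, 0, 32, 0, 0, 0, 0, 0, 20, 0, 0, 0, 0, 0, 12, 0, 0, 0, 0, 0, 0, 0, 0, 0, 0, 0, 0, 0, 0, 0]

```text
time: 18.57
position: [0.4362, -0.2889, 0.0106]
tcp_rot: [-180.0, -0.0, 90.1]
contact_force: [0.4, -0.1, -0.3]
opening: 0.0855
grasp_force: 0.0
```

>>> send_rows:
  motion: [0, 0, 0, 0, 0, 0, 0, 0, 0, 0, 0, 0, 0, 0, 0, 0, 0, 0, 0, 0, 0, 0, 0, 0, 0, 0, 0, 0, 0, 0, 0, 0, 0, 0, 0, 0, 0, 0, 0, 0, 0, 0, 0, 0, 0, 0, 0, 0, 0, 0, 0, 0, 0, 0]
  claw: 0

```text
time: 19.32
position: [0.4368, -0.2899, 0.012]
tcp_rot: [179.9, 0.1, 90.0]
contact_force: [-1.7, 1.2, 7.8]
opening: 0.0483
grasp_force: 60.9
```

>>> send_rows:
  motion: [0, 0, -10, 0, 0, 0, 0, 0, -25, 0, 0, 0, 0, 0, -35, 0, 0, 0, 0, 0, -35, 0, 0, 0, 29, 7, -15, 0, 0, 0, 29, 7, 0, 0, 0, 0, 29, 7, 0, 0, 0, 0, 29, 7, 0, 0, 0, 0, 29, 7, 0, 0, 0, 0, 29, 7, 0, 0, 0, 0, 29, 7, 0, 0, 0, 0, 29, 7, 0, 0, 0, 0, 29, 7, 0, 0, 0, 0, 29, 7, 0, 0, 0, 0, 29, 7, 0, 0, 0, 0, 29, 7, 0, 0, 0, 0, 29, 7, 0, 0, 0, 0, 0, 0, 0, 0, 0, 0, 0, 0, 0, 0, 0, 0]

```text
time: 20.9
position: [0.5272, 0.0889, 0.1311]
tcp_rot: [180.0, 0.0, 90.2]
contact_force: [0.1, 0.2, -1.8]
opening: 0.0486
grasp_force: 62.2
```

```bash
python3 - <<'E'
from fit import *
d=look('wrist',{'patch_red':.04,'black_block':.1})
s=sense()['position']
r=optics.trace('black_block',d)[0]; print(s,fit(d,r['mask'],[s[0],s[1]],s[2]-.0108))
r=optics.trace('cork_block',d)
for q in r[:2]: print(q['conf'],fit(d,q['mask'],[.47,.26],.04))
E
```

```text
wrist t 20.95 [0.5269 0.0879 0.131 ] [179.9887   0.0192  90.0922] cam [0.5274 0.1661 0.2736] [ 0.0012 -0.3003 -0.9538]
  patch_red 0.95 2035 cen [344.2934 102.3907] [0.5425 0.1556 0.04  ] bbox 320 369 77 128
   origin 0.67 [345.472 104.6  ] [0.5433 0.1542 0.04  ]
  black_block 0.93 15044 cen [320.4073 278.4158] [0.5275 0.0636 0.1   ] bbox 256 385 202 350
   origin 0.72 [320.192 250.6  ] [0.5273 0.0314 0.    ]
[0.5268 0.0866 0.1307] (array([0.5277, 0.0908]), np.float64(2.1876846103819987))
0.53 (array([ 0.7169, -0.0201]), np.float64(3.309021057080194))
0.25 (array([ 0.4266, -0.0551]), np.float64(31.993519173825696))
```

>>> send_rows:
  motion: [20, 5, 0, 0, 0, 0, 25, 6, 0, 0, 0, 0, 16, 4, 0, 0, 0, 0, 5, 1, 0, 0, 0, 0, 0, 0, 15, 0, 0, 0, 0, 0, 20, 0, 0, 0, 0, 0, 20, 0, 0, 0, 0, 0, 10, 0, 0, 0, 0, 0, 7, 0, 0, 0, 0, 0, 3, 0, 0, 0, 0, 0, 2, 0, 0, 0, 0, 0, 0, 0, 0, 0, 0, 0, 0, 0, 0, 0]

```text
time: 22.33
position: [0.5435, 0.1535, 0.0542]
tcp_rot: [179.9, -0.0, 90.0]
contact_force: [0.2, 1.2, -1.2]
opening: 0.0483
grasp_force: 62.2
```

>>> send_rows:
  motion: [0, 0, 1, 0, 0, 0, 0, 0, 0.7, 0, 0, 0, 0, 0, 0.5, 0, 0, 0, 0, 0, 0.3, 0, 0, 0, 0, 0, 0.3, 0, 0, 0, 0, 0, 0.2, 0, 0, 0, 0, 0, 0, 0, 0, 0, 0, 0, 0, 0, 0, 0]

```text
time: 23.0
position: [0.5434, 0.1536, 0.052]
tcp_rot: [179.9, -0.0, 90.0]
contact_force: [-3.3, -0.8, 12.8]
opening: 0.0483
grasp_force: 63.4
```

>>> send_rows:
  motion: [0, 0, 0, 0, 0, 0, 0, 0, 0, 0, 0, 0, 0, 0, 0, 0, 0, 0, 0, 0, 0, 0, 0, 0, 0, 0, 0, 0, 0, 0, 0, 0, 0, 0, 0, 0, 0, 0, -10, 0, 0, 0, 0, 0, -25, 0, 0, 0, 0, 0, -35, 0, 0, 0, 0, 0, -35, 0, 0, 0, 0, 0, -25, 0, 0, 0, -30, 0, -20, 0, 0, 0, -30, 0, -20, 0, 0, 0, -30, 0, -10, 0, 0, 0, 0, 0, 0, 0, 0, 0, 0, 0, 0, 0, 0, 0]
  claw: 1

```text
time: 24.33
position: [0.5434, 0.0623, 0.2319]
tcp_rot: [179.9, -0.0, 89.9]
contact_force: [0.6, -0.4, -0.1]
opening: 0.0855
grasp_force: 0.0
```

```bash
python3 - <<'E'
from fit import *
d=look('wrist',{},'pics/w6.png')
for l,g in(('cork_block',[.47,.26]),('black_block',[.543,.155])):
    for q in optics.trace(l,d)[:1]: print(l,q['conf'],fit(d,q['mask'],g,.04))
E
```

```text
wrist t 24.38 [0.5431 0.0632 0.231 ] [179.9568  -0.0167  89.9317] cam [0.5437 0.1395 0.3745] [ 0.0011 -0.3001 -0.9539]
black_block 0.84 (array([0.544 , 0.1549]), np.float64(0.5277966209438838))
```

View pics/w6.png

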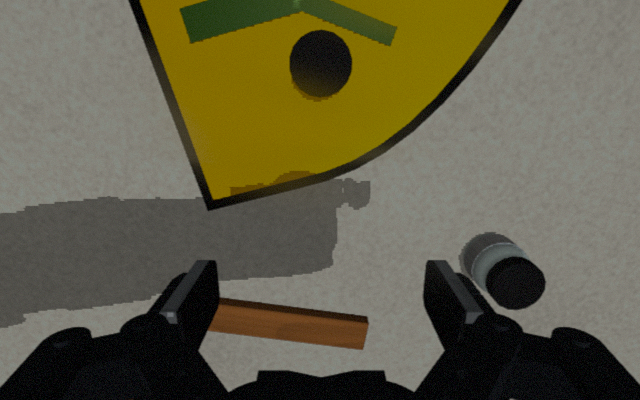

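The black block is on the red patch, seen at (321,63) and fitted to (0.544, 0.155). Next I turn and go to the batten.

>>> send_rows:
  motion: [0, 0, 0, 0, 0, 7.05, 0, 0, 0, 0, 0, 7.05, 0, 0, 0, 0, 0, 7.05, 0, 0, 0, 0, 0, 7.05, 0, 0, 0, 0, 0, 7.05, 0, 0, 0, 0, 0, 7.05, 0, 0, 0, 0, 0, 7.05, 0, 0, 0, 0, 0, 7.05, 0, 0, 0, 0, 0, 7.05, 0, 0, 0, 0, 0, 7.05, 0, 0, 0, 0, 0, 7.05, 0, 0, 0, 0, 0, 7.05, 0, 0, 0, 0, 0, 7.05, 0, 0, 0, 0, 0, 7.05, -5, 35, 0, 0, 0, 0, -5, 35, 0, 0, 0, 0, -5, 35, 0, 0, 0, 0, -5, 35, 0, 0, 0, 0, -3, 30, 0, 0, 0, 0, 0, 30, 0, 0, 0, 0]

```text
time: 26.15
position: [0.5107, -0.2056, 0.2186]
tcp_rot: [-176.7, 0.4, -2.4]
contact_force: [1.3, 0.7, -0.0]
opening: 0.0856
grasp_force: 0.0
```

```bash
python3 - <<'E'
from fit import *
d=look('wrist',{'batten':.016},'pics/w7.png')
for r in optics.trace('batten',d)[:2]:
    ys,xs=np.nonzero(r['mask']); b=cv2.boxPoints(cv2.minAreaRect(np.c_[xs,ys].astype(np.float32)))
    print(r['conf'],[onz(d,p,.016)[:2] for p in b])
t=cam('top')
for r in optics.trace('batten',t)[:3]:
    ys,xs=np.nonzero(r['mask']); q=cv2.minAreaRect(np.c_[xs,ys].astype(np.float32)); b=cv2.boxPoints(q)
    print('top',r['conf'],onz(t,np.array(q[0])+.5,.012),[onz(t,p,.012)[:2] for p in b])
E
```

```text
wrist t 26.2 [ 0.511 -0.21   0.218] [-176.8396    0.3978   -2.5504] cam [ 0.5885 -0.2167  0.3604] [-0.3045  0.0678 -0.9501]
  batten 0.81 8238 cen [267.7026 173.6672] [ 0.5036 -0.1391  0.016 ] bbox 243 295 73 281
  batten 0.8 2510 cen [399.0733 348.7155] [ 0.2881 -0.276   0.016 ] bbox 373 425 310 390
  batten 0.65 161 cen [  2.3975 360.5901] [0.2657 0.229  0.016 ] bbox 0 7 348 381
   origin 0.75 [411.2  386.12] [ 0.2161 -0.2954  0.    ]
   origin 0.62 [267.52 185.08] [ 0.4871 -0.1342  0.    ]
0.81 [array([ 0.382 , -0.0989]), array([ 0.6007, -0.1334]), array([ 0.5971, -0.1735]), array([ 0.3788, -0.1476])]
0.8 [array([ 0.3301, -0.242 ]), array([ 0.3452, -0.2784]), array([ 0.2353, -0.3137]), array([ 0.2169, -0.275 ])]
top 0.88 [0.1793 0.3013 0.012 ] [array([0.0944, 0.3734]), array([0.289 , 0.2672]), array([0.2683, 0.2305]), array([0.0744, 0.3373])]
top 0.68 [ 0.4871 -0.1382  0.012 ] [array([ 0.3836, -0.1005]), array([ 0.6014, -0.1335]), array([ 0.5955, -0.174 ]), array([ 0.3777, -0.1401])]
```

View pics/w7.png

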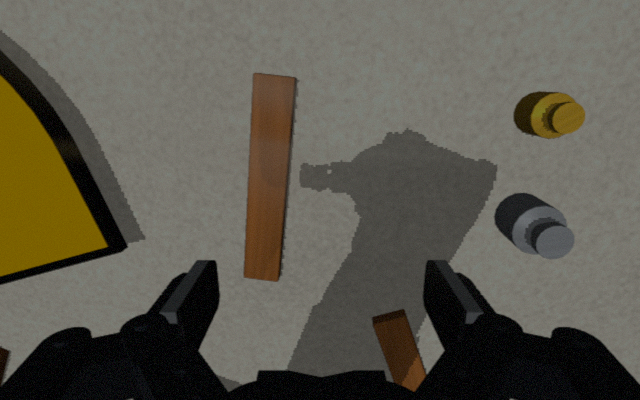

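Batten is at (268,175). The tool tilted a few degrees because the rows were speed-limited, so I work out a correction.

```bash
cat > go.py <<'E'
from h import *
import sys
np.set_printoptions(precision=2,suppress=True)
x,y,z,yaw=map(float,sys.argv[1:5]); s=sense()
C=R.from_euler('xyz',s['tcp_rot'],degrees=True);T=R.from_euler('xyz',[180,0,yaw],degrees=True)
d=np.array([x,y,z])-s['position']
print(s['time'],s['position']*1000,s['tcp_rot'],s['joint_pos'],'rot',(C.inv()*T).as_rotvec(degrees=True),'shift mm now',C.inv().apply(d)*1000,'shift after turn',T.inv().apply(d)*1000)
E
python3 go.py .488 -.137 .17 -8.9
```

```text
26.45 [ 511.56 -203.89  218.89] [-176.71    0.37   -2.41] [-23.37  17.57   2.8   76.75   2.94 159.01] rot [-3.27  0.55  6.48] shift mm now [-26.05 -62.91  52.76] shift after turn [-33.63 -62.44  48.89]
```

Joint 6 is near its limit, because yaw = j1+180−j6. The half-turned grasp (yaw 171) avoids this, so I turn back the other way.

>>> send_rows:
  motion: [0, 0, 0, -3.3, 0.5, 0, 0, 0, 0, 0, 0, -7, 0, 0, 0, 0, 0, -7, 0, 0, 0, 0, 0, -7, 0, 0, 0, 0, 0, -7, 0, 0, 0, 0, 0, -7, 0, 0, 0, 0, 0, -7, 0, 0, 0, 0, 0, -7, 0, 0, 0, 0, 0, -7, 0, 0, 0, 0, 0, -7, 0, 0, 0, 0, 0, -7, 0, 0, 0, 0, 0, -7, 0, 0, 0, 0, 0, -7, 0, 0, 0, 0, 0, -7, 0, 0, 0, 0, 0, -7, 0, 0, 0, 0, 0, -7, 0, 0, 0, 0, 0, -7, 0, 0, 0, 0, 0, -7, 0, 0, 0, 0, 0, -7]

```text
time: 28.03
position: [0.5117, -0.2035, 0.2193]
tcp_rot: [179.9, 0.1, 124.0]
contact_force: [0.4, 0.2, 0.9]
opening: 0.0855
grasp_force: 0.0
```

>>> send_rows:
  motion: [0, 0, 0, 0, 0, -7, 0, 0, 0, 0, 0, -7, 0, 0, 0, 0, 0, -7, 0, 0, 0, 0, 0, -7, 0, 0, 0, 0, 0, -7, 0, 0, 0, 0, 0, -7, 0, 0, 0, 0, 0, 0, 0, 0, 0, 0, 0, 0]

```text
time: 28.7
position: [0.5116, -0.204, 0.2193]
tcp_rot: [180.0, 0.2, 165.4]
contact_force: [0.2, 0.5, 0.0]
opening: 0.0853
grasp_force: 0.0
```

```bash
python3 go.py .488 -.137 .17 171.1
```

```text
28.7 [ 511.62 -203.96  219.29] [180.     0.18 165.38] [-21.75  16.28   1.1   74.64   0.03  -7.13] rot [-0.    0.18 -5.72] shift mm now [39.92 58.82 49.17] shift after turn [33.7  62.5  49.29]
```

>>> send_rows:
  motion: [0, 0, 0, 0, 0, -5.7, 8, 15, 12, 0, 0, 0, 9, 16, 12, 0, 0, 0, 9, 16, 12, 0, 0, 0, 8, 15, 13, 0, 0, 0, 0, 0, 0, 0, 0, 0, 0, 0, 0, 0, 0, 0]

```text
time: 29.28
position: [0.4871, -0.1378, 0.17]
tcp_rot: [-180.0, 0.1, 171.1]
contact_force: [-0.3, -0.7, 0.1]
opening: 0.0855
grasp_force: 0.0
```

```bash
python3 - <<'E'
from fit import *
d=look('wrist',{'batten':.016},'pics/w8.png')
for r in optics.trace('batten',d)[:1]:
    ys,xs=np.nonzero(r['mask']); b=cv2.boxPoints(cv2.minAreaRect(np.c_[xs,ys].astype(np.float32)))
    print(r['conf'],[onz(d,p,.016)[:2] for p in b])
E
python3 go.py .488 -.137 .006 171.1
```

```text
wrist t 29.33 [ 0.4879 -0.1385  0.1706] [-179.9629    0.2178  171.1316] cam [ 0.4114 -0.1254  0.3124] [ 0.2986 -0.0471 -0.9532]
  batten 0.81 11235 cen [322.3151 161.0061] [ 0.4732 -0.134   0.016 ] bbox 297 347 43 289
  batten 0.54 342 cen [111.4708   4.8684] [ 0.3309 -0.2722  0.016 ] bbox 95 132 0 13
   origin 0.84 [322.624 178.4  ] [ 0.4925 -0.1366  0.    ]
0.81 [array([ 0.3784, -0.1391]), array([ 0.3844, -0.1009]), array([ 0.6003, -0.1297]), array([ 0.5929, -0.1771])]
29.4833 [ 488.24 -139.39  170.78] [-179.96    0.26  171.11] [-15.93  13.39 -10.18  66.16  -0.01  -7.04] rot [-0.04  0.26  0.01] shift mm now [  1.36   2.43 164.77] shift after turn [  0.61   2.32 164.78]
```

View pics/w8.png

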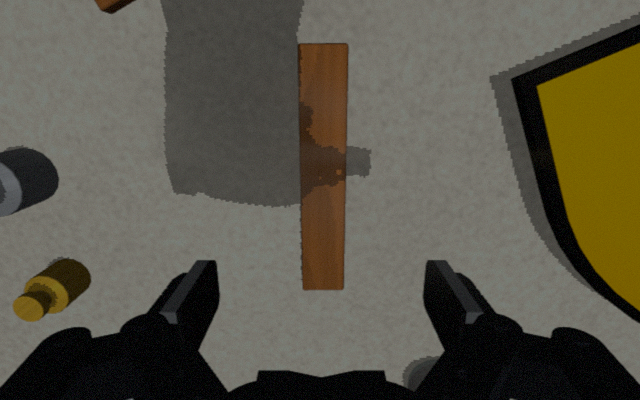

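The batten is aligned with the tool's x axis and centred near column 322. I descend and grasp.

>>> send_rows:
  motion: [0, 1, 32, 0, 0, 0, 0, 0, 32, 0, 0, 0, 0, 0, 32, 0, 0, 0, 0, 0, 32, 0, 0, 0, 0, 0, 20, 0, 0, 0, 0, 0, 11, 0, 0, 0, 0, 0, 4, 0, 0, 0, 0, 0, 0, 0, 0, 0, 0, 0, 0, 0, 0, 0]

```text
time: 30.23
position: [0.4888, -0.1385, 0.0077]
tcp_rot: [-180.0, 0.2, 171.1]
contact_force: [0.3, 0.5, -0.2]
opening: 0.0852
grasp_force: 0.0
```

>>> send_rows:
  motion: [0, 0, 0, 0, 0, 0, 0, 0, 0, 0, 0, 0, 0, 0, 0, 0, 0, 0, 0, 0, 0, 0, 0, 0, 0, 0, 0, 0, 0, 0, 0, 0, 0, 0, 0, 0, 0, 0, 0, 0, 0, 0, 0, 0, 0, 0, 0, 0, 0, 0, 0, 0, 0, 0]
  claw: 0

```text
time: 30.98
position: [0.4885, -0.138, 0.0081]
tcp_rot: [-180.0, 0.3, 171.2]
contact_force: [-1.5, 0.9, 9.9]
opening: 0.0379
grasp_force: 59.8
```

>>> send_rows:
  motion: [0, 0, -10, 0, 0, 0, 0, 0, -25, 0, 0, 0, 0, 0, -35, 0, 0, 0, 0, 0, -35, 0, 0, 0, 0, 0, -35, 0, 0, 0, 0, 0, -30, 0, 0, 0, 0, 0, 0, 0, 0, 6.6, 0, 0, 0, 0, 0, 6.6, 0, 0, 0, 0, 0, 6.6, 0, 0, 0, 0, 0, 6.6, 0, 0, 0, 0, 0, 6.6, 0, 0, 0, 0, 0, 6.6, 0, 0, 0, 0, 0, 6.7, 0, 0, 0, 0, 0, 0, 0, 0, 0, 0, 0, 0]

```text
time: 32.23
position: [0.4874, -0.1377, 0.1775]
tcp_rot: [179.9, 0.1, 125.1]
contact_force: [0.2, -0.7, -1.5]
opening: 0.0378
grasp_force: 61.2
```

```bash
python3 go.py .507 .208 .13 124.8
python3 - <<'E'
from fit import *
d=look('wrist',{'batten':.19},'pics/w9.png')
t=cam('top')
for l,g in(('cork_block',[.47,.26]),('black_block',[.543,.155])):
    for q in optics.trace(l,t)[:1]: print(l,q['conf'],fit(t,q['mask'],g,.04))
    q=optics.trace(l,cam('side'))
E
```

```text
32.2333 [ 487.41 -137.73  177.5 ] [179.88   0.15 125.1 ] [-15.78  13.1   -9.55  67.16  -0.    39.12] rot [0.12 0.15 0.3 ] shift mm now [271.71 214.74  47.25] shift after turn [272.72 213.4   47.5 ]
wrist t 32.28 [ 0.4875 -0.1378  0.1774] [179.88     0.1493 125.1308] cam [ 0.4433 -0.0744  0.3199] [ 0.1755 -0.2466 -0.9531]
  batten 0.6 4884 cen [ 49.9795 171.0371] [ 0.3779 -0.1584  0.19  ] bbox 0 104 133 206
  batten 0.57 36891 cen [320.456  175.1583] [ 0.4622 -0.1012  0.19  ] bbox 263 377 0 376
   origin 0.82 [322.816 261.8  ] [ 0.5437 -0.2128  0.    ]
cork_block 0.74 (array([0.4696, 0.2584]), np.float64(0.3292321616981932))
black_block 0.61 (array([0.5429, 0.1523]), np.float64(0.2272601799170763))
```

View pics/w9.png

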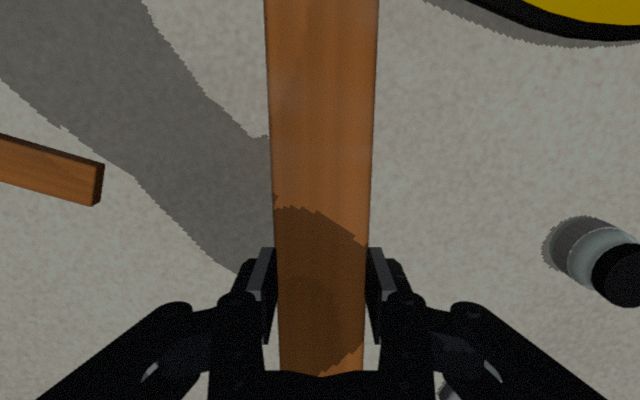

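Batten is held straight. I move over the blocks.

>>> send_rows:
  motion: [22, 17, 0, 0, 0, 0.3, 24, 18.5, 0, 0, 0, 0, 24, 18.5, 0, 0, 0, 0, 24, 18.5, 0, 0, 0, 0, 24, 18.5, 0, 0, 0, 0, 24, 18.5, 0, 0, 0, 0, 24, 18.5, 0, 0, 0, 0, 24, 18.5, 0, 0, 0, 0, 24, 18.5, 0, 0, 0, 0, 24, 18.5, 0, 0, 0, 0, 20, 16, 0, 0, 0, 0, 14, 14, 0, 0, 0, 0, 0, 0, 0, 0, 0, 0, 0, 0, 0, 0, 0, 0, 0, 0, 0, 0, 0, 0]

```text
time: 33.98
position: [0.5084, 0.207, 0.1766]
tcp_rot: [179.9, 0.1, 124.6]
contact_force: [-0.3, -0.4, -1.8]
opening: 0.038
grasp_force: 61.2
```

```bash
python3 go.py .5067 .207 .088 124.7
```

```text
33.9833 [508.45 206.95 176.61] [179.93   0.14 124.62] [22.22 17.24 -3.9  68.76 -0.13 77.6 ] rot [ 0.07  0.14 -0.08] shift mm now [ 1.26 -1.51 88.61] shift after turn [ 1.03 -1.41 88.61]
```

>>> send_rows:
  motion: [1, -1.4, 15, 0, 0, 0, 0, 0, 25, 0, 0, 0, 0, 0, 22, 0, 0, 0, 0, 0, 12, 0, 0, 0, 0, 0, 6, 0, 0, 0, 0, 0, 3, 0, 0, 0, 0, 0, 2, 0, 0, 0, 0, 0, 0, 0, 0, 0, 0, 0, 0, 0, 0, 0]

```text
time: 34.73
position: [0.5078, 0.2073, 0.0926]
tcp_rot: [179.8, 0.2, 124.6]
contact_force: [-0.4, 0.4, -1.1]
opening: 0.0379
grasp_force: 61.1
```

>>> send_rows:
  motion: [0, 0, 1, 0, 0, 0, 0, 0, 0.7, 0, 0, 0, 0, 0, 0.4, 0, 0, 0, 0, 0, 0.4, 0, 0, 0, 0, 0, 0.3, 0, 0, 0, 0, 0, 0, 0, 0, 0, 0, 0, 0, 0, 0, 0]

```text
time: 35.32
position: [0.5073, 0.2073, 0.089]
tcp_rot: [179.9, 0.1, 124.6]
contact_force: [0.4, 0.2, -1.5]
opening: 0.0379
grasp_force: 61.1
```

```bash
python3 go.py .5067 .207 .088 124.7
```

```text
35.3167 [507.27 207.34  89.02] [179.89   0.14 124.6 ] [ 22.29  20.64 -12.58  56.64  -0.11  77.69] rot [ 0.11  0.14 -0.1 ] shift mm now [ 0.05 -0.66  1.02] shift after turn [ 0.04 -0.66  1.02]
```

>>> send_rows:
  motion: [0, 0, 0.3, 0, 0, 0, 0, 0, 0.3, 0, 0, 0, 0, 0, 0.3, 0, 0, 0, 0, 0, 0.3, 0, 0, 0, 0, 0, 0.2, 0, 0, 0, 0, 0, 0, 0, 0, 0, 0, 0, 0, 0, 0, 0]

```text
time: 35.9
position: [0.5073, 0.2073, 0.0882]
tcp_rot: [179.9, 0.1, 124.6]
contact_force: [-2.8, -1.0, 4.7]
opening: 0.0379
grasp_force: 61.9
```

Contact at 4.7 N, so I release, rise and look.

>>> send_rows:
  motion: [0, 0, 0, 0, 0, 0, 0, 0, 0, 0, 0, 0, 0, 0, 0, 0, 0, 0, 0, 0, 0, 0, 0, 0, 0, 0, 0, 0, 0, 0, 0, 0, 0, 0, 0, 0, 0, 0, -10, 0, 0, 0, 0, 0, -25, 0, 0, 0, 0, 0, -35, 0, 0, 0, 0, 0, -35, 0, 0, 0, -25, 0, -30, 0, 0, 0, -30, -10, 0, 0, 0, 0, -30, -10, 0, 0, 0, 0, -30, -10, 0, 0, 0, 0, 0, 0, 0, 0, 0, 0]
  claw: 1

```text
time: 37.15
position: [0.5487, 0.0915, 0.2239]
tcp_rot: [179.9, 0.3, 124.4]
contact_force: [-0.4, 0.7, -0.7]
opening: 0.0855
grasp_force: 0.0
```

```bash
python3 - <<'E'
from fit import *
d=look('wrist',{},'pics/w10.png')
g=np.array([.507,.207,.09])
for r in optics.trace('batten',d)[:2]:
    ys,xs=np.nonzero(r['mask']); q=cv2.minAreaRect(np.c_[xs,ys].astype(np.float32)); b=cv2.boxPoints(q)
    print(r['conf'],onz(d,q[0],.096),[onz(d,p,.096)[:2] for p in b])
E
python3 go.py .55 -.402 .13 124.8
```

```text
wrist t 37.2 [0.5481 0.0933 0.2237] [179.8529   0.1774 124.3909] cam [0.5051 0.1556 0.3661] [ 0.1738 -0.25   -0.9525]
0.94 [0.5333 0.1715 0.096 ] [array([0.553 , 0.1052]), array([0.4833, 0.2069]), array([0.5162, 0.2289]), array([0.5911, 0.1305])]
37.25 [547.68  94.61 223.52] [179.86   0.14 124.45] [ 9.84 16.69  2.29 75.42 -0.07 65.39] rot [ 0.14  0.14 -0.35] shift mm now [-410.57 -279.28   93.86] shift after turn [-409.11 -281.52   93.52]
```

View pics/w10.png

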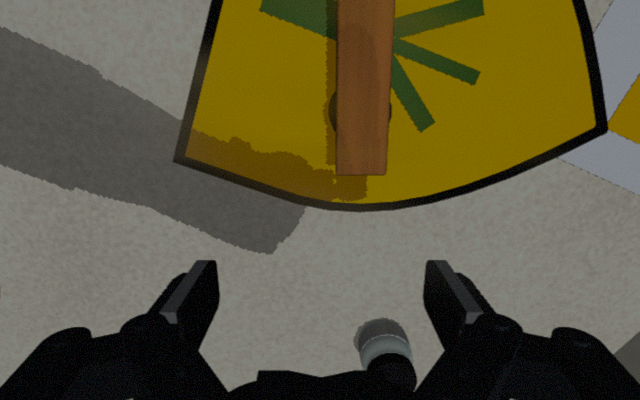

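Batten lies on both blocks; its near end is at (362,174), which puts the centre near (0.508, 0.208). Now the brass weight.

>>> send_rows:
  motion: [-20, -14, 0, 0, 0, 0, -25, -17, 0, 0, 0, 0, -25, -17, 0, 0, 0, 0, -25, -17, 0, 0, 0, 0, -25, -17, 0, 0, 0, 0, -25, -17, 0, 0, 0, 0, -25, -17, 0, 0, 0, 0, -25, -17, 0, 0, 0, 0, -25, -17, 0, 0, 0, 0, -25, -17, 0, 0, 0, 0, -25, -17, 0, 0, 0, 0, -25, -17, 0, 0, 0, 0, -25, -17, 0, 0, 0, 0, -25, -17, 0, 0, 0, 0, -25, -17, 15, 0, 0, 0, -25, -17, 15, 0, 0, 0, -15, -10, 15, 0, 0, 0, 0, 0, 0, 0, 0, 0, 0, 0, 0, 0, 0, 0]

```text
time: 38.83
position: [0.5504, -0.3995, 0.1768]
tcp_rot: [179.9, -0.0, 124.6]
contact_force: [0.5, 0.2, 0.1]
opening: 0.0857
grasp_force: 0.0
```

```bash
python3 - <<'E'
from fit import *
d=look('wrist',{'brass_weight':.05},'pics/w11.png')
r=optics.trace('brass_weight',d)[0]
m=r['mask']
a=np.linspace(0,2*np.pi,60)
def M(p):
    o=np.zeros((400,640),np.uint8)
    for rr,z0,z1 in((.02,0,.034),(.013,.044,.055),(.008,.034,.044)):
        pts=np.array([proj(d,[p[0]+rr*np.cos(t),p[1]+rr*np.sin(t),z]) for t in a for z in(z0,z1)])
        cv2.fillConvexPoly(o,cv2.convexHull(pts.astype(np.float32)).astype(np.int32),1)
    return o.astype(bool)
best=max(((M([x,y])&m).sum()/(M([x,y])|m).sum(),x,y) for x in np.arange(.538,.562,.001) for y in np.arange(-.414,-.386,.001))
print(best)
import subprocess;print(subprocess.run(['python3','go.py',str(best[1]),str(best[2]),'.005','124.7'],capture_output=True,text=True).stdout)
E
```

```text
wrist t 38.88 [ 0.5508 -0.3991  0.178 ] [179.8881   0.0504 124.6128] cam [ 0.5072 -0.3361  0.3194] [ 0.1709 -0.2461 -0.9541]
  brass_weight 0.82 1914 cen [321.4143 180.1594] [ 0.5482 -0.3943  0.05  ] bbox 298 344 155 205
   origin 0.76 [321.792 172.6  ] [ 0.552 -0.399  0.   ]
(np.float64(0.9092636579572446), np.float64(0.553), np.float64(-0.40099999999999997))
39.0333 [ 551.41 -398.94  179.44] [179.85   0.2  124.68] [-35.92  30.11  17.04  76.7    0.08  19.4 ] rot [ 0.15  0.2  -0.02] shift mm now [ -1.99  -0.33 174.45] shift after turn [ -2.6    0.13 174.44]
```

View pics/w11.png

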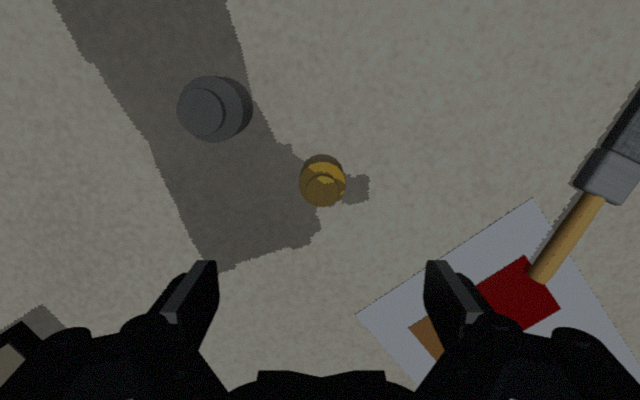

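Brass weight at (322,181), nearly under the tool. I descend and grasp.

>>> send_rows:
  motion: [-1, 0, 35, 0, 0, 0, 0, 0, 35, 0, 0, 0, 0, 0, 35, 0, 0, 0, 0, 0, 35, 0, 0, 0, 0, 0, 20, 0, 0, 0, 0, 0, 10, 0, 0, 0, 0, 0, 2, 0, 0, 0, 0, 0, 0, 0, 0, 0, 0, 0, 0, 0, 0, 0]

```text
time: 39.78
position: [0.553, -0.4017, 0.0084]
tcp_rot: [179.8, 0.3, 124.6]
contact_force: [0.3, -0.4, 0.0]
opening: 0.0854
grasp_force: 0.0
```

>>> send_rows:
  motion: [0, 0, 0, 0, 0, 0, 0, 0, 0, 0, 0, 0, 0, 0, 0, 0, 0, 0, 0, 0, 0, 0, 0, 0, 0, 0, 0, 0, 0, 0, 0, 0, 0, 0, 0, 0, 0, 0, 0, 0, 0, 0, 0, 0, 0, 0, 0, 0, 0, 0, 0, 0, 0, 0]
  claw: 0

```text
time: 40.53
position: [0.5523, -0.4015, 0.0074]
tcp_rot: [179.8, 0.2, 124.6]
contact_force: [-0.4, 1.3, 7.0]
opening: 0.0382
grasp_force: 60.4
```

>>> send_rows:
  motion: [0, 0, -10, 0, 0, 0, 0, 0, -25, 0, 0, 0, 0, 0, -35, 0, 0, 0, 0, 0, -35, 0, 0, 0, 0, 0, -35, 0, 0, 0, 14, 8, -30, 0, 0, 0, 27, 16, 0, 0, 0, 0, 27, 16, 0, 0, 0, 0, 27, 16, 0, 0, 0, 0, 27, 16, 0, 0, 0, 0, 27, 16, 0, 0, 0, 0, 27, 16, 0, 0, 0, 0, 27, 16, 0, 0, 0, 0, 27, 16, 0, 0, 0, 0, 27, 16, 0, 0, 0, 0, 27, 16, 0, 0, 0, 0, 27, 16, 0, 0, 0, 0, 27, 16, 0, 0, 0, 0, 14, 8, 0, 0, 0, 0, 0, 0, 0, 0, 0, 0]

```text
time: 42.2
position: [0.5218, 0.0098, 0.1762]
tcp_rot: [179.9, 0.1, 124.8]
contact_force: [-0.2, -0.2, -4.3]
opening: 0.0386
grasp_force: 61.1
```

```bash
python3 - <<'E'
from fit import *
d=look('wrist',{'brass_weight':.2},'pics/w12.png')
t=cam('top')
for r in optics.trace('batten',t)[:4]:
    ys,xs=np.nonzero(r['mask']); q=cv2.minAreaRect(np.c_[xs,ys].astype(np.float32))
    print(r['conf'],onz(t,np.array(q[0])+.5,.09),[onz(t,p,.09)[:2] for p in cv2.boxPoints(q)])
E
python3 go.py .507 .207 .11 124.7
```

```text
wrist t 42.25 [0.5221 0.0083 0.1762] [179.9006   0.1276 124.7552] cam [0.4782 0.0732 0.3187] [ 0.1734 -0.2466 -0.9535]
  brass_weight 0.72 11880 cen [320.5423 291.2891] [0.5215 0.0109 0.2   ] bbox 270 371 218 366
   origin 0.9 [322.688 255.2  ] [ 0.5728 -0.0588 -0.    ]
0.63 [ 0.2263 -0.2835  0.09  ] [array([ 0.3205, -0.2317]), array([ 0.3332, -0.2713]), array([ 0.1359, -0.3321]), array([ 0.1239, -0.2932])]
0.6 [0.4996 0.2148 0.09  ] [array([0.4646, 0.3106]), array([0.5754, 0.1452]), array([0.5375, 0.1204]), array([0.4275, 0.2857])]
0.57 [0.1892 0.2797 0.09  ] [array([0.1093, 0.3486]), array([0.2931, 0.2474]), array([0.273 , 0.2119]), array([0.0898, 0.3137])]
42.45 [522.64   5.95 175.94] [179.9    0.15 124.54] [ 0.69 14.71 -7.59 67.54 -0.07 56.15] rot [ 0.1   0.15 -0.16] shift mm now [174.65 100.98  65.67] shift after turn [174.2  101.59  65.94]
```

View pics/w12.png

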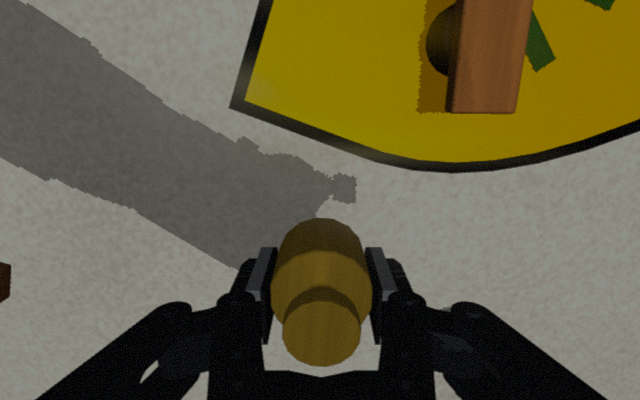

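Weight held upright. I move over the batten's middle.

>>> send_rows:
  motion: [22, 12, 0, 0, 0, 0, 27, 16, 0, 0, 0, 0, 27, 16, 0, 0, 0, 0, 27, 16, 0, 0, 0, 0, 27, 16, 0, 0, 0, 0, 22, 13, 0, 0, 0, 0, 14, 8, 0, 0, 0, 0, 8, 4, 0, 0, 0, 0, 0, 0, 20, 0, 0, 0, 0, 0, 20, 0, 0, 0, 0, 0, 10, 0, 0, 0, 0, 0, 5, 0, 0, 0, 0, 0, 0, 0, 0, 0, 0, 0, 0, 0, 0, 0]

```text
time: 43.62
position: [0.5076, 0.2068, 0.1211]
tcp_rot: [179.9, 0.1, 124.5]
contact_force: [-0.2, 0.8, -3.9]
opening: 0.0384
grasp_force: 61.1
```

```bash
python3 go.py .507 .2073 .1035 124.7;python3 - <<'E'
from fit import *
d=cam('wrist'); save(d,'pics/w13.png')
E
```

```text
43.6167 [507.59 206.81 121.11] [179.88   0.15 124.54] [22.23 19.15 -9.68 61.02 -0.12 77.69] rot [ 0.12  0.15 -0.16] shift mm now [ 0.78 -0.25 17.61] shift after turn [ 0.74 -0.21 17.61]
```

View pics/w13.png

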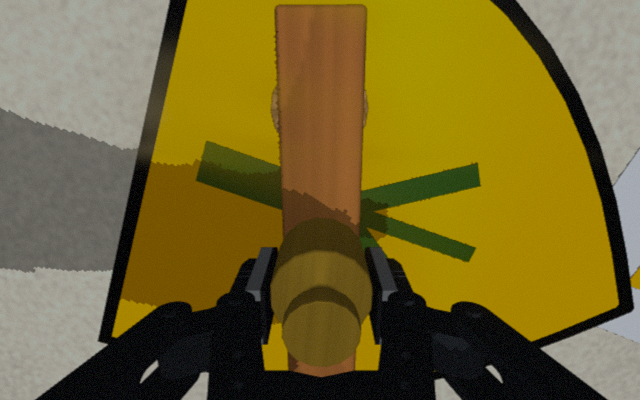

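The weight (column 321) is centred on the batten (columns 280–362) over the middle. I lower it gently.

>>> send_rows:
  motion: [0, 0, 7, 0, 0, 0, 0, 0, 5, 0, 0, 0, 0, 0, 2, 0, 0, 0, 0, 0, 1, 0, 0, 0, 0, 0, 1, 0, 0, 0, 0, 0, 0.5, 0, 0, 0, 0, 0, 0.5, 0, 0, 0, 0, 0, 0, 0, 0, 0, 0, 0, 0, 0, 0, 0]

```text
time: 44.42
position: [0.5073, 0.2074, 0.1037]
tcp_rot: [179.9, 0.1, 124.6]
contact_force: [0.6, -0.1, -3.1]
opening: 0.0381
grasp_force: 61.3
```

>>> send_rows:
  motion: [0, 0, 0.4, 0, 0, 0, 0, 0, 0.3, 0, 0, 0, 0, 0, 0.3, 0, 0, 0, 0, 0, 0, 0, 0, 0, 0, 0, 0, 0, 0, 0]

```text
time: 44.83
position: [0.5074, 0.2074, 0.1034]
tcp_rot: [179.8, 0.1, 124.6]
contact_force: [-2.6, 0.4, 5.3]
opening: 0.0385
grasp_force: 62.2
```

>>> send_rows:
  motion: [0, 0, 0, 0, 0, 0, 0, 0, 0, 0, 0, 0, 0, 0, 0, 0, 0, 0, 0, 0, 0, 0, 0, 0, 0, 0, 0, 0, 0, 0, 0, 0, 0, 0, 0, 0, 0, 0, -8, 0, 0, 0, 0, 0, -20, 0, 0, 0, 0, 0, -30, 0, 0, 0, 0, 0, -35, 0, 0, 0, 0, 0, -35, 0, 0, 0, -30, 0, -30, 0, 0, 0, -35, 0, 0, 0, 0, 0, -35, 0, 0, 0, 0, 0, -30, 0, 0, 0, 0, 0, 0, 0, 0, 0, 0, 0, 0, 0, 0, 0, 0, 0]
  claw: 1

```text
time: 46.25
position: [0.5809, 0.0995, 0.2606]
tcp_rot: [179.9, 0.1, 124.4]
contact_force: [-1.2, 0.6, 0.5]
opening: 0.0855
grasp_force: 0.0
```

```bash
python3 - <<'E'
from fit import *
d=look('wrist',{'brass_weight':.14,'batten':.096}); save(d,'pics/w14a.png')
s=look('side',{'brass_weight':.12})
c=s['img'][90:250,180:420]; c=cv2.resize(c,None,fx=1.6,fy=1.6); w=cv2.resize(d['img'],(640,400))
o=np.zeros((400,640,3),np.uint8); o=np.vstack([cv2.resize(w,(520,325)),np.pad(c,((0,0),(0,520-c.shape[1]),(0,0)))])
cv2.imwrite('pics/final.png',o[:,:,::-1])
E
```

```text
wrist t 46.3 [0.5803 0.1004 0.2606] [179.8936   0.1201 124.5145] cam [0.5375 0.1633 0.403 ] [ 0.1724 -0.2485 -0.9532]
  brass_weight 0.75 1832 cen [320.7271  16.4531] [0.5132 0.1994 0.14  ] bbox 292 350 0 39
  batten 0.85 5741 cen [320.8011  91.6922] [0.5412 0.1587 0.096 ] bbox 295 346 22 152
side t 46.55 [0.5798 0.1017 0.2607] [179.8796   0.1373 124.6714] cam [-0.1535 -0.9548  1.0632] [ 0.4185  0.6006 -0.6813]
  brass_weight 0.58 151 cen [284.0132 142.4901] [0.5072 0.201  0.12  ] bbox 279 289 134 150
   origin 0.72 [284.288 147.8  ] [0.5738 0.3178 0.    ]
```

View pics/final.png

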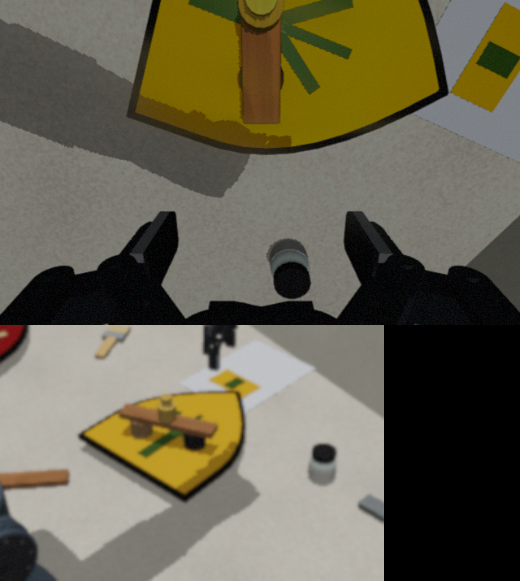

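The weight stands upright mid-batten, at about (167,408) in the side crop. The batten lies level on both blocks and the gripper is clear, so I hand in.

```bash
python3 -c "
from workcell import bot; print(bot.close_job())"
```

```text
the job is handed in; nothing more can be done
None
```

I set up the glue press and handed the job in at about 46 s; no verdict came back. The cork block is on the white patch, the black block on the red, the batten lies across both, and the brass weight stands midway between them.

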